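# Secure the chocolate mould rack for carrying

## Task

One filled mould still sticks out of the mould rack: push it fully home, level with the fronts of the others, and swing the rack's retaining gate shut, pressing its snap hook onto the bracket loop until the red sprung lever has passed the loop and sprung shut behind it. Leave everything else on the counter where it is.

Things in the scene. Friction and masses are not known exactly. Their poses are not given: they have to be found in the camera images.
- rack: Fixed stainless mould rack, 175 wide (y), 290 deep (x), 134 mm high. Origin on the counter at the middle of its open front; x points from the front into its depth, y to the left of one who faces the front, z up. Front uprights (15 mm square) at y = +80 and -80 mm, front faces at x = 0. Mould undersides at z = 20, 60, 100 mm. Between the uprights it is open in front and above; rear stops halt moulds flush.
- mould_top_front (a point): Middle of the front face of the top (z 100 to 124 mm) mould: a clear slab 275 long (x), 135 wide, 24 mm high, 0.5 kg, with ivory medallions, loose on runners. It slides along the rack's x only. This point is half-way up; fully home it is at x = -2 to +3 mm in the rack's frame, more negative when the mould sticks out.
- mould_mid_front (a point): Middle of the front face of the middle (z 60 to 84 mm) mould: a clear slab 275 long (x), 135 wide, 24 mm high, 0.5 kg, with ivory medallions, loose on runners. It slides along the rack's x only. This point is half-way up; fully home it is at x = -2 to +3 mm in the rack's frame, more negative when the mould sticks out.
- mould_low_front (a point): Middle of the front face of the bottom (z 20 to 44 mm, home from the start) mould: a clear slab 275 long (x), 135 wide, 24 mm high, 0.5 kg, with ivory medallions, loose on runners. It slides along the rack's x only. This point is half-way up; fully home it is at x = -2 to +3 mm in the rack's frame, more negative when the mould sticks out.
- retainer (a joint): Angle (rad) of the retaining gate on its upright hinge: 0 = shut across the rack's front; grows as the free end swings out; 1.57 = straight out (rack -x); 2.4 = on round to the left. Stop at -0.015. Stays where left (0.05 N m). Below 0.17 the red lever meets the loop; it passes and springs shut at about 0.05; once caught the gate has play from -0.015 to 0.085.
- retainer_hinge (a point): On the gate's hinge axis at half its height, 76 mm above the counter; x = -18, y = +80 mm in the rack's frame. The gate is a rectangle of blue 8 mm rod reaching 122 mm from the hinge, 36 to 116 mm above the counter, rods at 40, 76 and 112 mm.
- retainer_end (a point): Middle of the upright blue rod at the gate's free end, 122 mm from the hinge axis, 76 mm above the counter; the hook begins here. Its -y axis points from the hinge along the gate, its x axis is the way to push to close the gate.
- hook_bowl (a point): Where the loop's bar sits in the hook with the gate at 0: 166 mm from the hinge axis along the gate, 24 mm to its outer side (away from the moulds). The steel hook (8 mm rod, 60 x 52 mm, lying level, 76 mm above the counter) opens towards the rack; its back stands 40 mm to the gate's outer side, 130 to 182 mm from the hinge axis.
- snap (a joint): Angle (rad) of the red sprung lever (42 mm) that shuts the hook's mouth: 0 = sprung shut, grows up to 1 as the loop presses it inward. Pressing the hook home takes about 4 to 6 N at the hook, more when pushing nearer to the hinge.
- loop (a point): Middle of the upright bar (8 mm round, 48 mm long) of the steel bracket loop that stands 42 mm out from the front of the rack's right upright, 76 mm above the counter; at x = -42, y = -86 mm in the rack's frame. Fixed to the rack.
- plaque1: An ivory white-chocolate plaque lying flat, 100 x 68 mm oval, 8 mm thick. Origin at the centre of its underside. Bystander.
- plaque2: An ivory white-chocolate plaque lying flat, 100 x 68 mm oval, 8 mm thick. Origin at the centre of its underside. Bystander.
- plaque3: An ivory white-chocolate plaque lying flat, 100 x 68 mm oval, 8 mm thick. Origin at the centre of its underside. Bystander.
- colour_red: Red bottle of cocoa-butter colour, 48 mm across, 115 mm high. Origin at the centre of its underside. Bystander.
- colour_yellow: Yellow bottle, the same size. Origin at the centre of its underside. Bystander.
- nib_jar: Brown jar with a steel cap, 72 mm across, 95 mm high. Origin at the centre of its underside. Bystander.
- bowl: Steel bowl of offcuts, 196 mm across, 65 mm high, with a spoon handle reaching 90 mm high. Origin at the centre of its underside. Bystander.
- spatula: Spatula lying flat, 240 mm long. Origin under its middle. Bystander.

How it is judged:
By the outcome, as a careful person would: the job done as asked, in the order asked, and still so for the second after the job is handed in, with the robot touching nothing.
It also fails if it takes over 48 s, if anything falls off the work surface, if the arm or the gripper's body presses on something with over 40 N, if the wrist force passes 120 N, or if a joint passes its speed limit or range.

## Robot

A 7-joint arm with a two-finger parallel gripper is mounted at the origin on the work surface. World frame = base frame: x ahead of the robot, y to its left, z up, the work surface at z = 0. Lengths are in m, angles in rad, forces in N, time in s.
With the tool pointing down it reaches from about 0.425 to 0.875 m from the base axis. Payload 4.7 kg.
Tool frame: the origin (TCP) lies at the very end of the fingers, on their centre line; the grasp point (between the pads) lies 19 mm behind it; z points along the fingers, y is the line along which they close (so a half turn about z gives the same grasp; the last joint's range is limited). The gripper opens to 87 mm and grips with 3 to 60 N. Pads are 19 mm wide; open, the fingers measure 117 mm over their backs; the gripper's body (75 mm by 190 mm) begins 51 mm behind the grasp point.
Start: joints at [0.014, 0.321, -0.07, 1.45, 0.023, 1.371, -0.057], TCP at [0.65, -0, 0.223] pointing down, gripper open.
Joint ranges: [-2.86, 2.86], [-0.3, 2.09], [-1.38, 1.24], [0.06, 2.45], [-1.56, 4.7], [0.09, 2.05], [-2.69, 2.69]. Speed limits (rad/s): [2.57, 2.57, 3.14, 3.14, 3.14, 3.14, 3.14].

## Interface

Orientations are given as [roll, pitch, yaw] about the fixed x, y, z axes, in that order (R = Rz(yaw) Ry(pitch) Rx(roll)).
In Python, from cell import * gives the robot as it stands. The module is installed in compiled form; this text tells all that it offers.
- The arm moves only by the tool move_arm, never from a script. Its argument "rows" is a list that holds one entry, the list of rows, each a list of 7 numbers: the turn, a rotation vector about the world's x, y, z in rad, then the shift along the world's x, y, z in cm, then the gripper command: -1 is shut, 1 is fully open, values between are in proportion. A call has 1 to 8 rows; each row shifts and turns the commanded pose from where the row before left it; what a row does not reach is not made up. A row lasts 1/10 s, in which the tool goes at most 50 mm and 8.59 degrees, less where a joint would pass 70% of its speed; a pose out of reach is approached as far as the arm can. A call with a gripper value outside its range is refused whole. The fingers move at their own pace and stop on an object; "force" is the grip in N (left out, the last holds). Time passes only in rows, so rows that do not move let the fingers close. It gives the time, the measured TCP pose, the force, the opening and the grip force at its end, in the units of the state.
- get_state(): the state, without advancing time (a new reading comes with each control period).
- capture(name): name is "scene" or "side" or "wrist"; returns a dict with "image" (480x640x3 uint8, red, green, blue), "intrinsics" (3x3 intrinsics, pixels), "world_from_camera" (4x4, takes a point from camera to world coordinates). Camera axes: x right, y up, looking along -z (the intrinsics and any distortion apply to the point x, -y, -z); pixel columns grow to the right and rows downward; lengths in m; the calibration is good to about 2 mm. The wrist camera is an equidistant fisheye: a pixel r from the principal point sees the ray r / f radians off the axis. A picture is of the moment at which its call begins. There is no depth.
- sign_off(): hands the job in; it is judged then, once.
The state is a dict: "time": time; "joint_pos": joint angles; "joint_velocities": joint speeds; "tau": joint torques, N m; "tool_pos": TCP position; "tcp_rot": TCP orientation; "force": force on the tool from outside, world axes, zero at the start; "wrist_torque": the same for the moment, N m; "gripper_width": finger opening in m; "grip_force": force on a finger pad.
Only numpy, scipy, OpenCV 4.12 (cv2) and the standard library are available. Lean on these libraries where they do the work, as an engineer would, in place of code of your own. Each camera call takes 0.05 s, during which the arm holds its last target. There are 200 camera calls.

## Working session

There is one attempt and no reset: what is moved stays moved. The work goes in short steps, Python scripts to look and compute and a tool call to move; the robot and the scene stay as the last step left them, time stands still between calls to the robot, and variables do not carry over. Pictures are saved under pics/ and viewed, at most 10 in all, crops included, and the job is handed in when it is done.

Besides the shell and the picture viewer there is one more tool, called after "Emit:" as name([rows], argument=value, ...), one row to a line, values as JSON. move_arm: Moves the arm, as the interface text tells. Its arguments: {"type":"object","properties":{"rows":{"type":"array","items":{"type":"array","items":{"type":"array","items":{"type":"number"}}}},"force":{"type":"number"}},"required":["rows"]}

```bash
mkdir -p pics; cat > h.py <<'E'
from cell import *
import numpy as np, cv2
def snap(n,f):
    c=capture(n); cv2.imwrite('pics/'+f+'.png',c['image'][:,:,::-1]); np.savez('pics/'+f+'.npz',**c); return c
def ray(c,u,v):
    K=c['intrinsics'];T=c['world_from_camera']
    d=np.array([(u-K[0,2])/K[0,0],-(v-K[1,2])/K[1,1],-1.]);return T[:3,3],T[:3,:3]@d
def onz(c,u,v,z):
    o,d=ray(c,u,v);return o+d*(z-o[2])/d[2]
def proj(c,p):
    K=c['intrinsics'];T=c['world_from_camera'];q=T[:3,:3].T@(np.array(p)-T[:3,3])
    return K[0,0]*q[0]/-q[2]+K[0,2], K[1,1]*-q[1]/-q[2]+K[1,2]
E
python3 - <<'E'
from h import *
for n in('scene','side'):
    c=snap(n,n+'0');print(c['intrinsics'],c['world_from_camera'])
print(get_state())
E
```

```text
[[578.88117938   0.         322.53544289]
 [  0.         578.88117938 245.51141724]
 [  0.           0.           1.        ]] [[ 0.59823336 -0.57000467  0.56321535  1.33859346]
 [ 0.80131577  0.42829559 -0.4176792  -0.51453852]
 [-0.00314356  0.70118297  0.71297444  1.12249817]
 [ 0.          0.          0.          1.        ]]
[[469.03299757   0.         325.55002614]
 [  0.         469.03299757 240.45376285]
 [  0.           0.           1.        ]] [[-0.97678935  0.13669272 -0.16491713  0.37301334]
 [-0.21296455 -0.53709203  0.81619744  0.83360588]
 [ 0.02299257  0.83237447  0.55373648  0.61070952]
 [ 0.          0.          0.          1.        ]]
{'time': 0.1, 'joint_pos': array([ 0.01408983,  0.32176756, -0.07006894,  1.45155432,  0.02262269,
        1.37082176, -0.05684962]), 'joint_velocities': array([-0.00154437, -0.00182919, -0.00169585, -0.00223545, -0.00126581,
       -0.00159321, -0.00113667]), 'tau': array([ 1.37795760e-04, -4.92569017e+01, -4.06077392e-01, -3.13399816e+01,
       -6.42974046e-02,  3.95253638e-02,  6.49213871e-05]), 'tool_pos': array([ 6.49495163e-01, -6.04987292e-05,  2.21557985e-01]), 'tcp_rot': array([-3.13983223e+00,  1.21479641e-04,  1.57087443e+00]), 'force': array([0.07500487, 0.06259956, 0.91373623]), 'wrist_torque': array([-0.01014952,  0.02174519, -0.0414896 ]), 'grip_force': 0.0, 'gripper_width': 0.0868760474140082}
```

View pics/scene0.png

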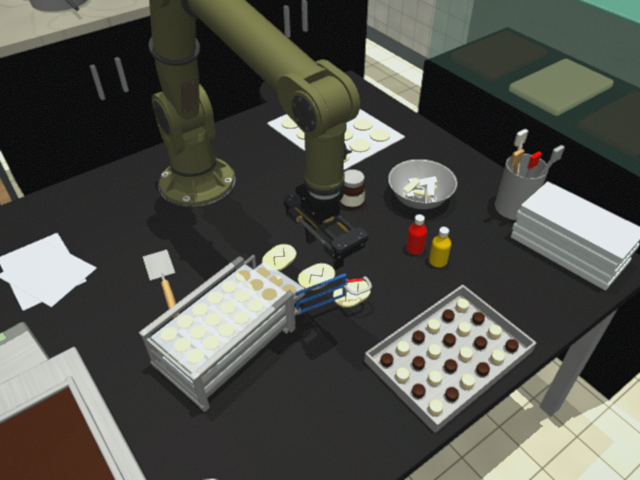

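View pics/side0.png

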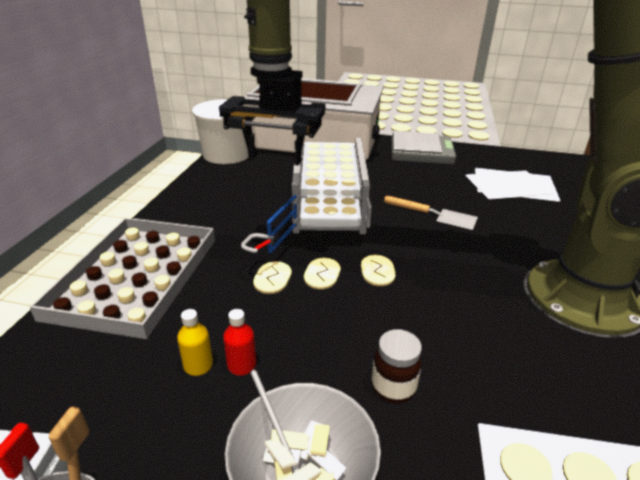

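```bash
python3 - <<'E'
import cv2,numpy as np
a=cv2.imread('pics/scene0.png')[235:415,130:390]; b=cv2.imread('pics/side0.png')[130:295,235:385]
cv2.imwrite('pics/a.png',cv2.resize(a,None,fx=3,fy=3,interpolation=2)); cv2.imwrite('pics/b.png',cv2.resize(b,None,fx=3.6,fy=3.6,interpolation=2))
E
```

```text
(no output)
```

View pics/a.png

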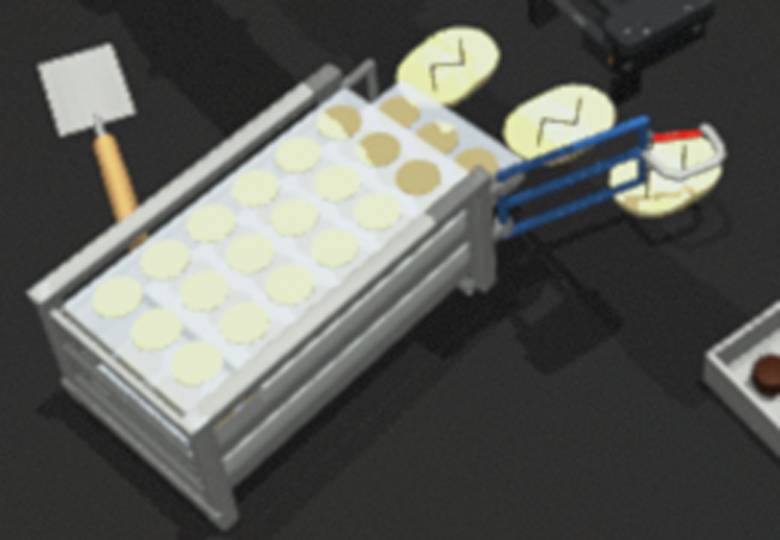

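View pics/b.png

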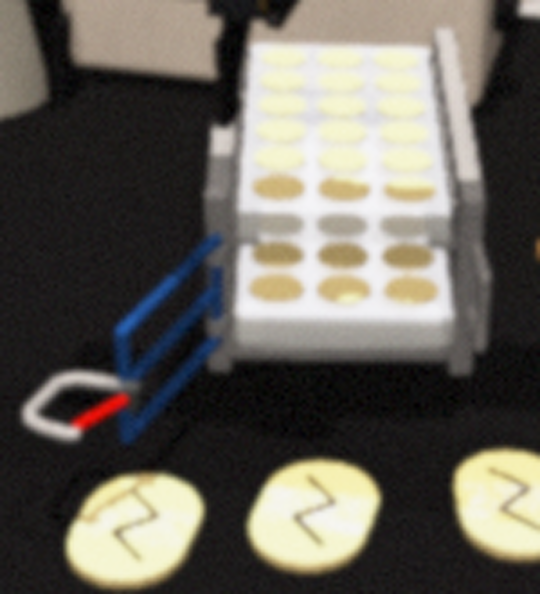

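```bash
python3 - <<'E'
from h import *
s=dict(np.load('pics/scene0.npz'));d=dict(np.load('pics/side0.npz'))
A=lambda u,v,z:print('scene',onz(s,130+u/3,235+v/3,z).round(4))
B=lambda u,v,z:print('side',onz(d,235+u/3.6,130+v/3.6,z).round(4))
print('top corners LF LR RF RR')
for p in((487,172),(193,425),(337,70),(35,294)):A(*p,.134)
print('bottom posts L R');B(222,370,0);B(460,374,0);
print('LF bottom scene');A(487,290,0);A(225,527,0)
print('mid mould front upper corners');B(240,320,.084);B(450,320,.084);A(520,155,.084)
print('top mould front upper');B(240,212,.124);B(447,212,.124)
print('top front post L,R in side');B(222,128,.134);B(443,30,.134)
print('gate end top, bottom / hinge top');B(122,328,.116);B(126,438,.036);A(648,120,.116);A(643,185,.036);B(215,240,.112);A(503,175,.112)
print('hook');A(720,155,.076);A(710,128,.076);B(25,412,.076);B(40,428,.076)
print('plaque centres');
for p in((130,530),(315,515),(515,500)):B(*p,.008)
E
```

```text
top corners LF LR RF RR
scene [ 0.6342 -0.0762  0.134 ]
scene [ 0.6957 -0.3521  0.134 ]
scene [ 0.4785 -0.1111  0.134 ]
scene [ 0.5362 -0.3906  0.134 ]
bottom posts L R
side [ 0.6294 -0.082   0.    ]
side [ 0.474  -0.1166  0.    ]
LF bottom scene
scene [ 0.6386 -0.0858  0.    ]
scene [ 0.6963 -0.3512  0.    ]
mid mould front upper corners
side [ 0.5983 -0.0126  0.084 ]
side [ 0.475  -0.0445  0.084 ]
scene [ 0.5999 -0.0235  0.084 ]
top mould front upper
side [ 0.6143 -0.0743  0.124 ]
side [ 0.4892 -0.1074  0.124 ]
top front post L,R in side
side [ 0.6518 -0.1699  0.134 ]
side [ 0.5362 -0.3847  0.134 ]
gate end top, bottom / hinge top
side [0.6464 0.0637 0.116 ]
side [0.6496 0.0577 0.036 ]
scene [0.6532 0.0612 0.116 ]
scene [0.6513 0.0602 0.036 ]
side [ 0.6256 -0.0565  0.112 ]
scene [ 0.6282 -0.0585  0.112 ]
hook
scene [0.689  0.1066 0.076 ]
scene [0.6625 0.1185 0.076 ]
side [0.6928 0.1013 0.076 ]
side [0.6792 0.1141 0.076 ]
plaque centres
side [0.6324 0.1071 0.008 ]
side [0.5324 0.0676 0.008 ]
side [0.4204 0.0247 0.008 ]
```

Emit:
move_arm([
  [[0, 0, 0.11, -3, 0.4, 0, -1], [0, 0, 0.105, -3, 0.4, 0, -1], [0, 0, 0, -3, 0.4, 0, -1], [0, 0, 0, -3.1, 0.3, 0, -1], [0, 0, 0, 0, 0, -4, -1], [0, 0, 0, 0, 0, -4, -1], [0, 0, 0, 0, 0, -4, -1], [0, 0, 0, 0, 0, -2.8, -1]],
], force=20)

```text
time: 0.9
tool_pos: [0.5271, 0.0148, 0.0717]
tcp_rot: [-3.138, -0.0, 1.786]
force: [-0.0, -0.6, 0.6]
gripper_width: 0.031
grip_force: 0.0
```

Emit:
move_arm([
  [[0, 0, 0, 0, 0, 0, -1], [0, 0, 0, 0, 0, 0, -1]],
])

```text
time: 1.1
tool_pos: [0.529, 0.015, 0.0748]
tcp_rot: [-3.141, -0.0, 1.786]
force: [0.0, 0.8, 0.2]
gripper_width: 0.0149
grip_force: 0.0
```

```bash
python3 - <<'E'
from h import *
c=snap('side','side1');print(get_state())
b=c['image'][110:320,200:420,::-1];cv2.imwrite('pics/b1.png',cv2.resize(b,None,fx=2.7,fy=2.7,interpolation=2))
E
```

```text
{'time': 1.15, 'joint_pos': array([ 0.03027632,  0.19550293, -0.11942307,  1.91609731,  0.02705016,
        1.0295547 ,  0.11425675]), 'joint_velocities': array([-0.00036532, -0.0169987 , -0.00049508, -0.01763579, -0.00080861,
       -0.00547711, -0.00109355]), 'tau': array([ 8.36637308e-03, -3.68989098e+01, -4.81362753e-01, -2.61846006e+01,
       -4.78892424e-02,  1.22168055e-01,  1.61668806e-03]), 'tool_pos': array([0.53007144, 0.01508165, 0.07596691]), 'tcp_rot': array([3.13965706e+00, 2.86807317e-04, 1.78583894e+00]), 'force': array([-0.29251591,  0.30971087,  0.02919088]), 'wrist_torque': array([-0.01519849, -0.04316749, -0.00061208]), 'grip_force': 0.0, 'gripper_width': 0.010588320715483737}
```

View pics/b1.png

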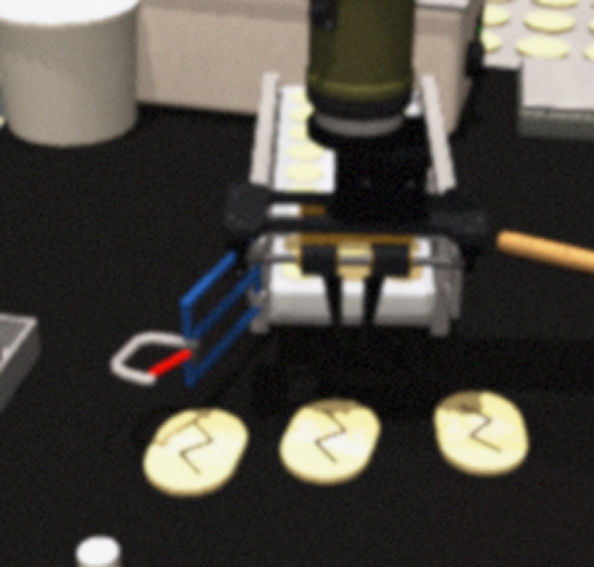

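Emit:
move_arm([
  [[0, 0, 0, 0.3, -1.4, -0.3, -1], [0, 0, 0, 0.3, -1.4, 0, -1], [0, 0, 0, 0.2, -1, 0, -1], [0, 0, 0, 0.2, -1, 0, -1], [0, 0, 0, 0.2, -1, 0, -1], [0, 0, 0, 0.2, -1, 0, -1], [0, 0, 0, 0.2, -1, 0, -1], [0, 0, 0, 0.2, -0.9, 0, -1]],
])

```text
time: 1.95
tool_pos: [0.5476, -0.0704, 0.0724]
tcp_rot: [3.14, -0.003, 1.787]
force: [-1.3, 5.4, 3.6]
gripper_width: 0.0003
grip_force: 2.9
```

Emit:
move_arm([
  [[0, 0, 0, 0.1, -0.4, 0, -1], [0, 0, 0, 0, 0, 0, -1]],
])

```text
time: 2.15
tool_pos: [0.5487, -0.0756, 0.0723]
tcp_rot: [3.14, -0.001, 1.786]
force: [0.5, 3.9, 3.2]
gripper_width: 0.0006
grip_force: 1.8
```

Emit:
move_arm([
  [[0, 0, 0, 0.06, -0.3, 0, -1], [0, 0, 0, 0, 0, 0, -1]],
])

```text
time: 2.35
tool_pos: [0.5491, -0.0775, 0.0722]
tcp_rot: [3.14, -0.002, 1.787]
force: [-0.6, 4.9, 4.9]
gripper_width: 0.0004
grip_force: 2.8
```

Emit:
move_arm([
  [[0, 0, 0, 0.06, -0.3, 0, -1], [0, 0, 0, 0, 0, 0, -1]],
])

```text
time: 2.55
tool_pos: [0.5496, -0.0804, 0.0722]
tcp_rot: [3.14, -0.002, 1.787]
force: [-1.5, 4.9, 5.3]
gripper_width: 0.0005
grip_force: 2.8
```

Emit:
move_arm([
  [[0, 0, 0, 0.04, -0.2, 0, -1], [0, 0, 0, 0, 0, 0, -1]],
])

```text
time: 2.75
tool_pos: [0.55, -0.0822, 0.0722]
tcp_rot: [3.14, -0.002, 1.787]
force: [-1.1, 6.5, 4.7]
gripper_width: 0.0005
grip_force: 3.0
```

Emit:
move_arm([
  [[0, 0, 0, 0.04, -0.2, 0, -1], [0, 0, 0, 0, 0, 0, -1]],
])

```text
time: 2.95
tool_pos: [0.5504, -0.0841, 0.0722]
tcp_rot: [3.14, -0.002, 1.787]
force: [-1.1, 5.7, 5.0]
gripper_width: 0.0006
grip_force: 3.0
```

Emit:
move_arm([
  [[0, 0, 0, 0.04, -0.2, 0, -1], [0, 0, 0, 0, 0, 0, -1]],
])

```text
time: 3.15
tool_pos: [0.5508, -0.0859, 0.0722]
tcp_rot: [3.141, -0.002, 1.787]
force: [-1.4, 7.0, 5.7]
gripper_width: 0.0004
grip_force: 3.3
```

Emit:
move_arm([
  [[0, 0, 0, 0.04, -0.2, 0, -1], [0, 0, 0, 0, 0, 0, -1]],
])

```text
time: 3.35
tool_pos: [0.5509, -0.0862, 0.0722]
tcp_rot: [3.141, -0.004, 1.788]
force: [-2.9, 9.1, 6.8]
gripper_width: 0.0003
grip_force: 4.9
```

Emit:
move_arm([
  [[0, 0, 0, 0.06, -0.3, 0, -1], [0, 0, 0, 0, 0, 0, -1]],
])

```text
time: 3.55
tool_pos: [0.5513, -0.0873, 0.0722]
tcp_rot: [3.141, -0.007, 1.789]
force: [-3.7, 13.5, 8.0]
gripper_width: 0.0006
grip_force: 6.6
```

Emit:
move_arm([
  [[0, 0, 0, -0.3, 1.5, 0, -1], [0, 0, 0, -0.4, 2, 0, -1], [0, 0, 0, -0.4, 2, 0, -1], [0, 0, 0, 0, 0, 3, -1], [0, 0, 0, 0, 0, 3, -1], [0, 0, 0, 0, 0, 0, -1]],
])

```text
time: 4.15
tool_pos: [0.5432, -0.0391, 0.1356]
tcp_rot: [3.134, 0.004, 1.785]
force: [1.4, -0.9, 0.1]
gripper_width: 0.0002
grip_force: 0.0
```

```bash
python3 - <<'E'
from h import *
c=snap('scene','scene2')
b=c['image'][215:365,215:395,::-1];cv2.imwrite('pics/a2.png',cv2.resize(b,None,fx=4,fy=4,interpolation=2))
E
```

```text
(no output)
```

View pics/a2.png

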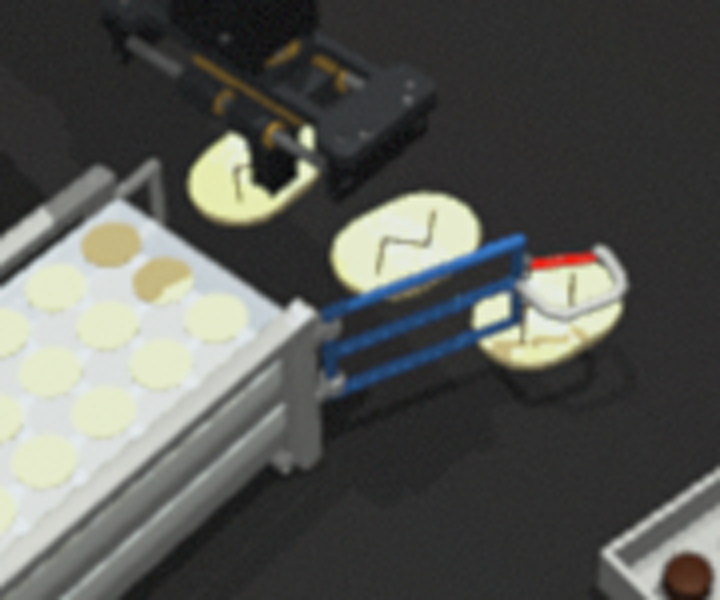

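Emit:
move_arm([
  [[0, 0, -0.14, 0, 0.5, 2, -1], [0, 0, -0.14, 2, 1, 0, -1], [0, 0, -0.14, 2, 1, 0, -1], [0, 0, -0.14, 2, 1, 0, -1], [0, 0, -0.14, 2, 1, 0, -1], [0, 0, -0.14, 2, 1, 0, -1], [0, 0, -0.14, 2, 1, 0, -1], [0, 0, -0.14, 2, 0.4, 0, -1]],
])

```text
time: 5.0
tool_pos: [0.6803, 0.0315, 0.1496]
tcp_rot: [-3.141, 0.003, 0.661]
force: [-0.6, -0.6, -0.0]
gripper_width: 0.0002
grip_force: 0.0
```

Emit:
move_arm([
  [[0, 0, -0.14, 1.7, 0, 0, -1], [0, 0, -0.14, 0, 0, 0, -1], [0, 0, -0.14, 0, 0, 0, -1], [0, 0, -0.14, 0, 0, 0, -1], [0, 0, -0.14, 0, 0, 0, -1], [0, 0, -0.14, 0, 0, 0, -1], [0, 0, 0, 0, 0, 0, -1], [0, 0, 0, 0, 0, 0, -1]],
])

```text
time: 5.8
tool_pos: [0.6968, 0.0304, 0.1503]
tcp_rot: [3.14, 0.002, -0.171]
force: [0.1, 0.7, -0.2]
gripper_width: 0.0004
grip_force: 0.0
```

```bash
python3 - <<'E'
from h import *
c=snap('side','side2');s=get_state();print(s['tool_pos'],s['tcp_rot'],s['joint_pos'])
b=c['image'][110:300,200:420,::-1];cv2.imwrite('pics/b2.png',cv2.resize(b,None,fx=3,fy=3,interpolation=2))
E
```

```text
[0.69700677 0.0305401  0.15059683] [ 3.14053483e+00  1.20175100e-03 -1.71621291e-01] [-0.19372876  0.45953434  0.15371079  1.41376599 -0.07025378  1.2750917
 -1.77756883]
```

View pics/b2.png

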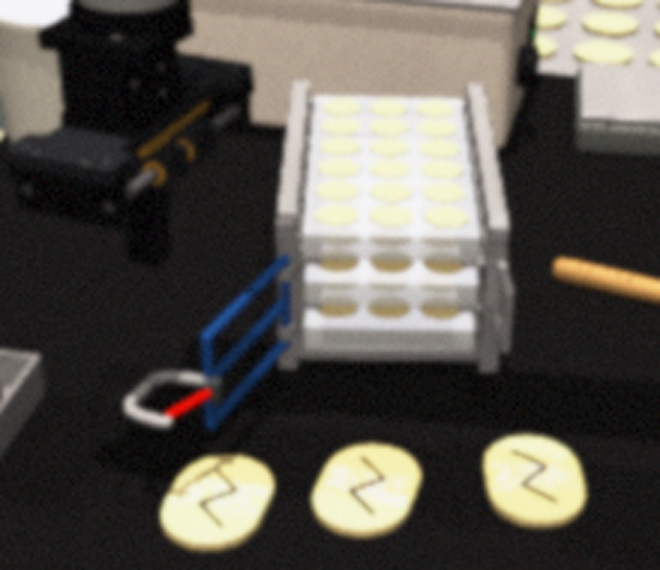

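```bash
python3 - <<'E'
from h import *
c=dict(np.load('pics/side2.npz'))
O=np.array([.552,-.0925]);a=np.radians(12.3);yr=np.array([np.cos(a),np.sin(a)]);xr=np.array([yr[1],-yr[0]])
for v,z in((240,.124),(288,.084),(332,.044)):
    p=onz(c,200+390/3,110+v/3,z)[:2]-O;print(z,p@xr,p@yr)
H=O-.018*xr+.08*yr;print(H)
prev=None
for t in np.r_[1.985,np.arange(1.95,-.01,-.13)]:
    p=H+.1*(-yr*np.cos(t)-xr*np.sin(t))-.0135*(xr*np.cos(t)-yr*np.sin(t))
    print(round(t,3),p.round(4),None if prev is None else ((p-prev)*100).round(2));prev=p
E
```

```text
0.124 -0.007095845212945174 0.0012528316049099661
0.084 -0.008799491265376816 0.00013602870007771938
0.044 -0.007254832072064815 -0.0010064750243448176
[ 0.6263291  -0.05787075]
1.985 [0.6594 0.0375] None
1.95 [0.656  0.0386] [-0.34  0.11]
1.82 [0.6433 0.0416] [-1.28  0.3 ]
1.69 [0.6302 0.043 ] [-1.3   0.14]
1.56 [0.6171 0.0426] [-1.31 -0.03]
1.43 [0.6042 0.0406] [-1.29 -0.2 ]
1.3 [0.5916 0.0369] [-1.26 -0.37]
1.17 [0.5796 0.0316] [-1.2  -0.53]
1.04 [0.5684 0.0248] [-1.12 -0.68]
0.91 [0.5582 0.0166] [-1.02 -0.82]
0.78 [0.5491 0.0071] [-0.91 -0.95]
0.65 [ 0.5413 -0.0035] [-0.78 -1.06]
0.52 [ 0.535  -0.0149] [-0.63 -1.15]
0.39 [ 0.5302 -0.0271] [-0.48 -1.22]
0.26 [ 0.527  -0.0399] [-0.32 -1.27]
0.13 [ 0.5255 -0.0529] [-0.15 -1.3 ]
-0.0 [ 0.5257 -0.066 ] [ 0.02 -1.31]
```

Emit:
move_arm([
  [[0, 0, -0.03, 0, 0, -3.3, -1], [0, 0, 0, 0, 0, -3.2, -1], [0, 0, 0, -1.9, 0.4, 0, -1], [0, 0, 0, -1.7, 0.3, 0, -1], [0, 0, 0.035, -0.5, 0.2, 0, -1], [0, 0, 0.13, -1.3, 0.3, 0, -1], [0, 0, 0, 0, 0, 0, -1]],
])

```text
time: 6.55
tool_pos: [0.6429, 0.0435, 0.087]
tcp_rot: [-3.141, 0.0, -0.036]
force: [-0.4, -0.8, 0.1]
gripper_width: 0.0002
grip_force: 0.0
```

Emit:
move_arm([
  [[0, 0, 0.13, -1.3, 0.1, 0, -1], [0, 0, 0.13, -1.3, 0, 0, -1], [0, 0, 0.13, -1.3, -0.2, 0, -1], [0, 0, 0.13, -1.3, -0.4, 0, -1], [0, 0, 0.13, -1.2, -0.5, 0, -1], [0, 0, 0, 0, 0, 0, -1]],
])

```text
time: 7.15
tool_pos: [0.5793, 0.0319, 0.0869]
tcp_rot: [3.141, 0.0, 0.609]
force: [0.3, -1.2, 0.1]
gripper_width: 0.0004
grip_force: 0.0
```

```bash
python3 - <<'E'
from h import *
a=snap('side','side3')['image'];b=snap('scene','scene3')['image'];s=get_state();print(s['tool_pos'],s['tcp_rot'])
f=lambda x:cv2.resize(x[:,:,::-1],(400,400),interpolation=2)
cv2.imwrite('pics/c3.png',np.hstack([f(a[130:290,220:380]),f(b[215:375,215:375])]))
E
```

```text
[0.58056155 0.03270677 0.08707612] [ 3.14077063e+00 -1.35212484e-03  6.06345487e-01]
```

View pics/c3.png

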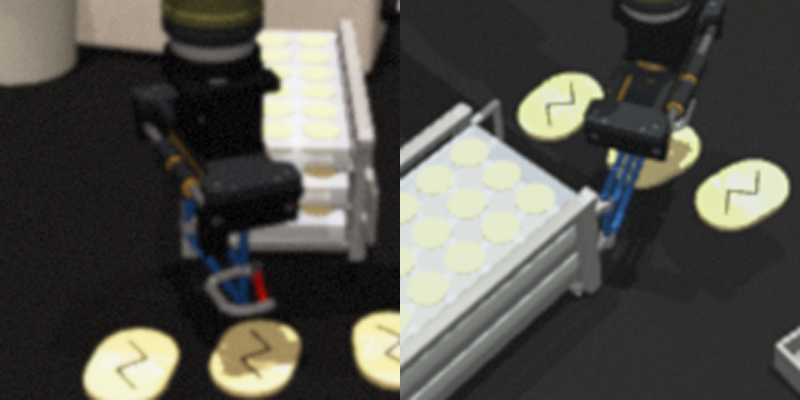

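The gate (blue, left panel about 220,250) follows the fingers, and the hook and red lever have swung round in front of the rack. I'll keep following the arc.

Emit:
move_arm([
  [[0, 0, 0.13, -1.1, -0.7, 0, -1], [0, 0, 0.13, -1, -0.8, 0, -1], [0, 0, 0.13, -0.9, -0.9, 0, -1], [0, 0, 0.13, -0.8, -1.1, 0, -1], [0, 0, 0.13, -0.6, -1.2, 0, -1], [0, 0, 0.13, -0.5, -1.2, 0, -1], [0, 0, 0.13, -0.3, -1.3, 0, -1], [0, 0, 0, 0, 0, 0, -1]],
])

```text
time: 8.05
tool_pos: [0.5281, -0.041, 0.0867]
tcp_rot: [3.141, 0.001, 1.516]
force: [0.0, 0.3, 0.9]
gripper_width: 0.0005
grip_force: 0.0
```

Emit:
move_arm([
  [[0, 0, 0.06, -0.1, -0.6, 0, -1], [0, 0, 0, 0, 0, 0, -1]],
])

```text
time: 8.25
tool_pos: [0.5273, -0.0451, 0.0867]
tcp_rot: [3.141, 0.0, 1.576]
force: [0.4, -0.1, 0.2]
gripper_width: 0.0002
grip_force: 0.0
```

Emit:
move_arm([
  [[0, 0, 0.05, 0, -0.5, 0, -1], [0, 0, 0, 0, 0, 0, -1]],
])

```text
time: 8.45
tool_pos: [0.527, -0.0497, 0.0866]
tcp_rot: [3.141, 0.0, 1.627]
force: [0.5, 0.8, -0.1]
gripper_width: 0.001
grip_force: 0.0
```

Emit:
move_arm([
  [[0, 0, 0.04, 0, -0.4, 0, -1], [0, 0, 0, 0, 0, 0, -1]],
])

```text
time: 8.65
tool_pos: [0.5268, -0.0518, 0.0866]
tcp_rot: [3.141, -0.002, 1.669]
force: [-0.5, 3.4, 1.0]
gripper_width: 0.0003
grip_force: 2.0
```

Emit:
move_arm([
  [[0, 0, 0.04, 0.05, -0.4, 0, -1], [0, 0, 0, 0, 0, 0, -1]],
])

```text
time: 8.85
tool_pos: [0.5264, -0.0533, 0.0865]
tcp_rot: [-3.14, -0.005, 1.71]
force: [-2.9, 8.9, 1.9]
gripper_width: 0.0006
grip_force: 4.5
```

Emit:
move_arm([
  [[0, 0, 0.04, 0.05, -0.4, 0, -1], [0, 0, 0, 0, 0, 0, -1]],
])

```text
time: 9.05
tool_pos: [0.5262, -0.0569, 0.0864]
tcp_rot: [-3.139, -0.006, 1.751]
force: [-5.1, 9.4, 4.0]
gripper_width: 0.0003
grip_force: 4.7
```

Emit:
move_arm([
  [[0, 0, 0.03, 0.05, -0.3, 0, -1], [0, 0, 0, 0, 0, 0, -1]],
])

```text
time: 9.25
tool_pos: [0.5261, -0.0599, 0.0863]
tcp_rot: [-3.138, -0.006, 1.781]
force: [-5.6, 8.6, 4.1]
gripper_width: 0.0009
grip_force: 4.8
```

Emit:
move_arm([
  [[0, 0, 0, 0.05, -0.3, 0, -1], [0, 0, 0, 0, 0, 0, -1]],
])

```text
time: 9.45
tool_pos: [0.528, -0.0661, 0.0864]
tcp_rot: [-3.141, -0.001, 1.779]
force: [-0.1, 0.1, 1.0]
gripper_width: 0.0008
grip_force: 0.0
```

Emit:
move_arm([
  [[0, 0, 0, 0.04, -0.2, 0, -1], [0, 0, 0, 0, 0, 0, -1]],
])

```text
time: 9.65
tool_pos: [0.5291, -0.0691, 0.0866]
tcp_rot: [3.141, -0.001, 1.78]
force: [-0.3, 2.5, 0.8]
gripper_width: 0.0006
grip_force: 1.9
```

Emit:
move_arm([
  [[0, 0, 0, -0.3, 1.5, 0, -1], [0, 0, 0, -0.6, 3, 0, -1], [0, 0, 0, -0.6, 3, 3, -1], [0, 0, 0, 0, 2, 5, -1], [0, 0, 0, 0, 2, 5, -1], [0, 0, 0, 4, 0, 4, -1], [0, 0, 0, 4, 0, 0, -1], [0, 0, 0, 3, 0, 0, -1]],
])

```text
time: 10.45
tool_pos: [0.6218, 0.0424, 0.2469]
tcp_rot: [3.137, 0.002, 1.78]
force: [-0.2, -0.2, -0.2]
gripper_width: 0.0005
grip_force: 0.0
```

```bash
python3 - <<'E'
from h import *
a=snap('side','side4')['image'];b=snap('scene','scene4')['image'];s=get_state();print(s['tool_pos'],s['time'])
f=lambda x:cv2.resize(x[:,:,::-1],(400,400),interpolation=2)
cv2.imwrite('pics/c4.png',np.hstack([f(a[170:270,280:380]),f(b[220:340,210:330])]))
E
```

```text
[0.62171223 0.0419553  0.24360391] 10.55
```

View pics/c4.png

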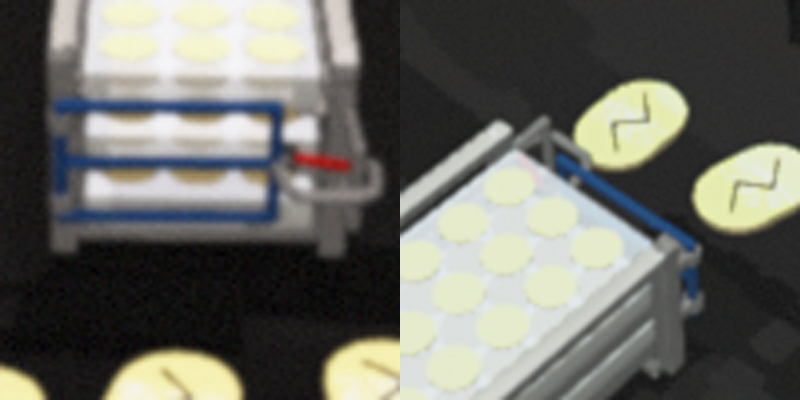

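```bash
python3 - <<'E'
from h import *
a=np.radians(12.3);O=np.array([.552,-.0925]);yr=np.array([np.cos(a),np.sin(a)]);xr=np.array([yr[1],-yr[0]]);H=O-.018*xr+.08*yr
for f,t,(x0,x1,y0,y1) in(('side0',1.985,(235,285,225,260)),('side4',0.,(340,380,200,220)),('side4',.05,(340,380,200,220))):
    c=dict(np.load(f'pics/{f}.npz'));I=c['image'].astype(int)[y0:y1,x0:x1];m=(I[...,0]>110)&(I[...,0]>I[...,1]+55)&(I[...,0]>I[...,2]+55)
    v,u=np.nonzero(m);P=np.array([onz(c,i+x0,j+y0,.076)[:2] for i,j in zip(u,v)])-H
    g=-yr*np.cos(t)-xr*np.sin(t);n=xr*np.cos(t)-yr*np.sin(t)
    G=np.c_[P@g,P@n]*1000
    vx,vy,_,_=cv2.fitLine(G.astype(np.float32),2,0,.01,.01).ravel()
    print(f,t,len(u),G.min(0).round(),G.max(0).round(),'angle',np.arctan(vy/vx).round(2),'mean',G.mean(0).round(1))
E
```

```text
side0 1.985 69 [128.  -7.] [170.  11.] angle -0.24 mean [149.4   2.7]
side4 0.0 42 [135.  -1.] [165.  17.] angle -0.37 mean [149.1   7.5]
side4 0.05 42 [134.   7.] [164.  24.] angle -0.32 mean [148.6  15. ]
```

Emit:
move_arm([
  [[0, 0, 0, -4, -1, 0, -1], [0, 0, 0, -4, -1, 0, -1], [0, 0, 0, -4, 0, 0, -1], [0, 0, 0, -2, 0, -2, -1], [0, 0, 0, 0, 0, -2, -1], [0, 0, 0, 0, 0, 0, -1]],
])

```text
time: 11.15
tool_pos: [0.4762, 0.0219, 0.2026]
tcp_rot: [-3.137, 0.0, 1.78]
force: [-0.9, 0.3, 0.5]
gripper_width: 0.0005
grip_force: 0.0
```

```bash
python3 - <<'E'
from h import *
c=snap('wrist','w5');K=c['intrinsics'];T=c['world_from_camera']
q=T[:3,:3].T@(np.array([.46,-.07,.076])-T[:3,3]);r=np.hypot(q[0],q[1]);th=np.arctan2(r,-q[2])
u=K[0,2]+K[0,0]*th*q[0]/r;v=K[1,2]-K[1,1]*th*q[1]/r;print(T[:3,3],u,v)
u=int(np.clip(u,90,549));v=int(np.clip(v,75,404))
w=cv2.resize(c['image'][v-75:v+75,u-90:u+90,::-1],(720,600),interpolation=2);cv2.imwrite('pics/w5c.png',w)
E
```

```text
[0.46356784 0.09044751 0.3648864 ] 275.85597658225856 330.1055487686209
```

View pics/w5c.png

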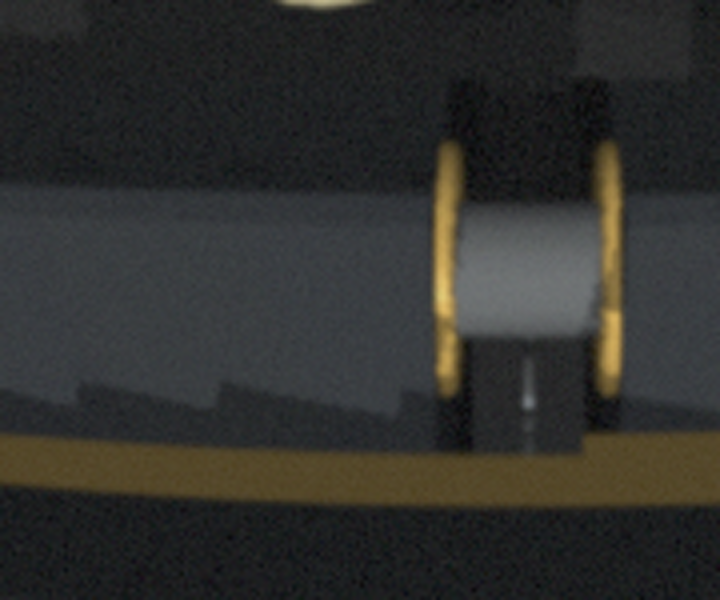

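Emit:
move_arm([
  [[0, 0, 0, 0, 0, 4, -1], [0, 0, 0, 0, -4, 0, -1], [0, 0, 0, 0, -4, 0, -1], [0, 0, 0, 0, -4, 0, -1], [0, 0, 0, 0, -3, 0, -1], [0, 0, 0, 0, 0, 0, -1], [0, 0, 0, 0, 0, 0, -1]],
])

```text
time: 11.9
tool_pos: [0.4797, -0.1282, 0.2456]
tcp_rot: [3.14, 0.0, 1.779]
force: [-0.5, 0.3, -0.7]
gripper_width: 0.0005
grip_force: 0.0
```

```bash
python3 - <<'E'
from h import *
c=snap('wrist','w6');K=c['intrinsics'];T=c['world_from_camera'];print(T[:3,3])
def pt(u,v,z):
    x,y=(u-K[0,2])/K[0,0],-(v-K[1,2])/K[1,1];t=np.hypot(x,y);d=T[:3,:3]@np.array([x/t*np.sin(t),y/t*np.sin(t),-np.cos(t)]);return (T[:3,3]+d*(z-T[2,3])/d[2])[:2]
I=c['image'].astype(int);R,G,B=I[...,0],I[...,1],I[...,2]
a=np.radians(12.3);O=np.array([.552,-.0925]);yr=np.array([np.cos(a),np.sin(a)]);xr=np.array([yr[1],-yr[0]])
for n,m,z in(('red',(R>90)&(R>G+50)&(R>B+50),.076),('blue',(B>60)&(B>R+35)&(B>G+15),.112)):
    v,u=np.nonzero(m)
    P=np.array([pt(i,j,z) for i,j in zip(u,v)])-O;Q=np.c_[P@xr,P@yr]*1000
    k=(Q[:,0]>-80)&(Q[:,0]<10)&(abs(Q[:,1])<130);Q=Q[k]
    if len(Q)<5: print(n,len(Q));continue
    vx,vy,_,_=cv2.fitLine(Q.astype(np.float32),2,0,.01,.01).ravel()
    print(n,len(Q),u[k].mean(),v[k].mean(),Q.min(0).round(),Q.max(0).round(),Q.mean(0).round(1),'dx/dy',(vx/vy).round(3))
E
```

```text
[ 0.46630746 -0.05990052  0.40791692]
red 273 325.15384615384613 190.64468864468864 [-18. -92.] [ -4. -53.] [-10.3 -68.7] dx/dy 0.276
blue 2403 423.1202663337495 188.88888888888889 [-25. -46.] [-9. 86.] [-16.9  12.1] dx/dy -0.001
```

```bash
python3 -c "
from cell import *
print(sign_off())"
```

```text
the job is handed in; nothing more can be done
None
```

The middle mould is pushed home level with the others, the gate is shut with its snap hook past the loop and the red lever sprung closed behind it, nothing else on the counter was touched, and the job was handed in at about 12 s.

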